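# Put the cut battens away in the stock rack

### The job

Put every cut batten (the long square sticks on the grey board) away in the small stock rack: swing the steel keeper bar well clear of the mouth of the rack (about a quarter turn or more), then slide each batten endwise into a bay of its own, under the slats, until it is fully home against the back board, and last swing the keeper bar fully back across the mouth. There may be two or three battens; leave the short offcut and everything else on the bench where it is.

Things in the scene. Friction and masses are not known exactly. Their poses are not given: they have to be found in the camera images.
- rack: Stock rack of plywood and pine, fixed. Origin: on the bench under the middle of its mouth; x points into the bays (away from the robot), y left, z up. Bed 18 mm thick, x = -60 (apron) to 156 mm, 210 mm wide. Three bays, 42 mm wide, centred at y = -60, 0, 60 mm, end at a back board at x = 138 mm. A batten fully home has its centre at x = 63 mm and its tail 12 mm out of the mouth.
- bay0 (a point): Mouth of the right bay (y = -60 mm in the rack's frame), mid-width, on the bed's top, 18 mm above the bench; axes as the rack's. The 18 mm dividers between bays have pointed noses that stand 9 mm out of the mouth.
- bay1 (a point): Mouth of the middle bay (y = 0), as bay0. Two cross slats roof the bays (x = 0 to 42 and 100 to 156 mm in the rack's frame), underside 60 mm and top 69 mm above the bench: clear height over the bed 42 mm.
- bay2 (a point): Mouth of the left bay (y = 60 mm), as bay0.
- keeper (a joint): Angle of the keeper bar about its upright hinge (rad): 0 = fully across the mouth (its stop), grows as the free end swings out towards the robot and then to the right; stop at 2.2. It stays where it is left. The bar is flat steel, 235 mm long from the hinge, 16 mm thick, its underside 27 mm and top 45 mm above the bench.
- keeper_hinge (a point): On the keeper bar's hinge axis, at the bar's underside (27 mm above the bench), at the right front corner of the rack: x = -34, y = -125 mm in the rack's frame.
- keeper_grip (a point): On the axis of the keeper bar's grip, an upright round dark wooden post of 20 mm diameter standing on the bar 200 mm from the hinge, from 45 to 105 mm above the bench; this point is 90 mm above the bench, so that fingers gripping there clear the slats.
- board: Grey board lying on the bench, fixed, 210 x 330 x 9 mm (x, y, z), on which the battens lie. Origin: centre of its underside.
- batten1: Pine batten, 150 x 34 x 34 mm, long axis x, about 90 g. Origin: centre of its 150 x 34 underside (17 mm under its centre when it lies as at the start). The three are alike; one may be absent.
- batten2: Pine batten, 150 x 34 x 34 mm, long axis x, about 90 g. Origin: centre of its 150 x 34 underside (17 mm under its centre when it lies as at the start). The three are alike; one may be absent.
- batten3: Pine batten, 150 x 34 x 34 mm, long axis x, about 90 g. Origin: centre of its 150 x 34 underside (17 mm under its centre when it lies as at the start). The three are alike; one may be absent.
- offcut: Short pine offcut, 60 x 34 x 34 mm, a bystander. Origin: centre of its underside.
- glue: White glue bottle, 60 mm diameter, 160 mm high, standing, a bystander. Origin: centre of its underside.
- jar: Glass screw jar, 70 mm diameter, 85 mm high, a bystander. Origin: centre of its underside.
- tape: Tape measure, black case 70 x 40 x 62 mm, a bystander. Origin: centre of its underside.
- mallet: Wooden mallet lying down, 270 mm long along x, head 60 x 100 x 62 mm at x = 120 mm, a bystander. Origin: on its underside, near the middle.
- sander: Cork sanding block, 110 x 65 x 40 mm, a bystander. Origin: centre of its underside.
Things that resemble listed ones, but are neither listed nor needed, are in the scene too. What is shaped like the batten1 but black or blue is not meant.

How it is judged:
On the way, in this order (a step that is already met when the one before it is completed fails the run):
1. the keeper bar is swung clear of the mouth (1.3 rad or more) (value of joint keeper above 1.3 rad), for 0.2 s.
2. every batten lies fully home in a bay, let go (x of batten1 in the frame of rack between 0.057 and 0.069 m and y of batten1 in the frame of rack between -0.085 and 0.085 m and z of batten1 in the frame of rack between 0.008 and 0.062 m and angle between the x axis of each of batten1, batten2, batten3 and the x axis of rack, either way round below 0.12 rad and x of batten2 in the frame of rack between 0.057 and 0.069 m and y of batten2 in the frame of rack between -0.085 and 0.085 m and z of batten2 in the frame of rack between 0.008 and 0.062 m and x of batten3 in the frame of rack between 0.057 and 0.069 m and y of batten3 in the frame of rack between -0.085 and 0.085 m and z of batten3 in the frame of rack between 0.008 and 0.062 m and contact force between the fingers and batten1 below 0.1 N and contact force between the fingers and batten2 below 0.1 N and contact force between the fingers and batten3 below 0.1 N), for 0.2 s.
At the end, for the whole second after the job is handed in: Every batten present lies lengthwise in a bay of the rack, fully home (within 6 mm of the back board) and at rest, and the keeper bar is back across the mouth (within 0.08 rad of its stop) (x of batten1 in the frame of rack between 0.057 and 0.069 m and y of batten1 in the frame of rack between -0.085 and 0.085 m and z of batten1 in the frame of rack between 0.008 and 0.062 m and angle between the x axis of each of batten1, batten2, batten3 and the x axis of rack, either way round below 0.12 rad and x of batten2 in the frame of rack between 0.057 and 0.069 m and y of batten2 in the frame of rack between -0.085 and 0.085 m and z of batten2 in the frame of rack between 0.008 and 0.062 m and x of batten3 in the frame of rack between 0.057 and 0.069 m and y of batten3 in the frame of rack between -0.085 and 0.085 m and z of batten3 in the frame of rack between 0.008 and 0.062 m and value of joint keeper below 0.08 rad and linear speed of each of batten1, batten2, batten3 below 0.02 m/s); the robot touches nothing.
It fails at once if a bystander (offcut, glue bottle, jar, tape measure, mallet, sanding block) is moved more than 50 mm from where it was (distance of any of offcut, glue, jar, tape, mallet, sander from where it was at the start of the episode above 0.05 m).
It fails at once if the glue bottle or the jar is tipped over (angle between any of glue, jar's own z axis and vertical above 0.6 rad).
Of batten1, batten2, batten3 only 2 to 3 are there at a start; the rules pass over those that are not, and their reading is None.
At some moment in a run one of batten1, batten2, batten3 may be knocked a few centimetres aside while the robot is not near it.
Once in a run the grip may slacken for a moment while it holds something.
It also fails if it takes over 210 s, if anything falls off the work surface, if the arm or the gripper's body presses on something with over 40 N, if the wrist force passes 120 N, or if a joint passes its speed limit or range.

### The arm

A 7-joint arm with a two-finger parallel gripper is mounted at the origin on the work surface. World frame = base frame: x ahead of the robot, y to its left, z up, the work surface at z = 0. Lengths are in m, angles in rad, forces in N, time in s.
With the tool pointing down it reaches from about 0.4 to 0.9 m from the base axis. Payload 5.5 kg.
Tool frame: the origin (TCP) lies between the finger pads; the fingertips stand 25 mm ahead of it and the grasp point (between the pads) lies 6 mm ahead of it (tips_ahead is the distance from the TCP to the fingertips, in m); z points along the fingers, y is the line along which they close (so a half turn about z gives the same grasp; the last joint's range is limited). The gripper opens to 85 mm and grips with 20 to 120 N. Pads are 22 mm wide; open, the fingers measure 114 mm over their backs; the gripper's body (76 mm by 85 mm) begins 54 mm behind the grasp point. The pads swing forward as they close: fully open they stand 13 mm farther back than shut.
Start: joints at [1.416, 0.501, -0.427, 1.55, 0.221, 1.138, -0.21], TCP at [0.264, -0.594, 0.256] pointing down, gripper open.
Joint ranges: [-2.88, 2.88], [-0.31, 2.03], [-1.54, 1.56], [0.2, 2.42], [-1.41, 4.55], [0.19, 2.02], [-2.57, 2.57]. Speed limits (rad/s): [2.57, 2.57, 3.14, 3.14, 3.14, 3.14, 3.14].

### API

Orientations are given as a unit quaternion [w, x, y, z].
In Python, from bench import state, snapshot, hand_in, tips_ahead gives the robot as it stands. The module is installed in compiled form; this text tells all that it offers.
- The arm moves only by the tool carry_out, never from a script. Its arguments are lists of equal length, an entry for each row: "offset": the shift along the tool's x, y, z in cm, a list of three; "twist": the turn about the tool's z in degrees. In form: {"offset": [[tx, ty, tz], ...], "twist": [twist, ...]}. A call has 1 to 20 rows; each row shifts and turns the commanded pose from where the row before left it, along the tool's axes as they then stand; what a row does not reach is not made up. A row lasts 1/8 s, in which the tool goes at most 62.5 mm and 10.7 degrees, less where a joint would pass 70% of its speed; a pose out of reach is approached as far as the arm can. A call is refused whole if a number of a shift passes 6.25 or a number of a turn 10.7, either way. A call with a gripper value outside its range is refused whole. "claw" is the closure, from 0 (fully open) to 1 (shut), set as the call begins (left out, the last holds). The fingers move at their own pace and stop on an object; the grip force is fixed at half the most. Time passes only in rows, so rows that do not move let the fingers close. It gives the time, the measured TCP pose, the force, the opening and the grip force at its end, in the units of the state.
- state(): the state, without advancing time (a new reading comes with each control period).
- snapshot(name): name is "side" or "top" or "wrist"; returns a dict with "frame" (420x560x3 uint8, red, green, blue), "z_map" (420x560 float32, m along the optical axis (not along the pixel's ray), 0 where there is no reading), "camera_matrix" (3x3 intrinsics, pixels), "camera_from_world" (4x4, takes a point from world to camera coordinates). Camera axes: x right, y up, looking along -z (the intrinsics and any distortion apply to the point x, -y, -z); pixel columns grow to the right and rows downward; lengths in m; the calibration is good to about 2 mm. A picture is of the moment at which its call begins.
- hand_in(): hands the job in; it is judged then, once.
The state is a dict: "time_s": time; "q": joint angles; "qd": joint speeds; "effort": joint torques, N m; "eef_pos": TCP position; "tcp_rot": TCP orientation; "wrist_force": force on the tool from outside, world axes, zero at the start; "ft_torque": the same for the moment, N m; "gripper_width": finger opening in m; "gripper_force": force on a finger pad.
Only numpy, scipy, OpenCV 4.12 (cv2) and the standard library are available. Lean on these libraries where they do the work, as an engineer would, in place of code of your own. Each camera call takes 0.05 s, during which the arm holds its last target. There are 200 camera calls.

## Working session

There is one attempt and no reset: what is moved stays moved. The work goes in short steps, Python scripts to look and compute and a tool call to move; the robot and the scene stay as the last step left them, time stands still between calls to the robot, and variables do not carry over. Pictures are saved under pics/ and viewed, at most 14 in all, crops included, and the job is handed in when it is done.

Besides the shell and the picture viewer there is one more tool, called after "Emit:" in YAML: its name, and indented under it one key for each argument. carry_out: Moves the arm, as the interface text tells. Its arguments: {"type":"object","properties":{"offset":{"type":"array"},"twist":{"type":"array"},"claw":{"type":"number"}},"required":["offset","twist"]}

```bash
mkdir -p pics; cat > h.py <<'E'
import numpy as np, cv2
from bench import state, snapshot, tips_ahead
def snap(n):
    s=snapshot(n); return s
def pts(s):
    z=s["z_map"];K=s["camera_matrix"];T=np.linalg.inv(s["camera_from_world"])
    v,u=np.mgrid[:z.shape[0],:z.shape[1]]
    P=np.stack([(u-K[0,2])/K[0,0]*z,-(v-K[1,2])/K[1,1]*z,-z,np.ones_like(z)],-1)
    W=(P@T.T)[...,:3]; W[z<=0]=np.nan
    return W
def save(s,n): cv2.imwrite("pics/"+n,s["frame"][...,::-1])
E
python3 - <<'E'
from h import *
print(tips_ahead,state())
for n in("top","side"):
    s=snap(n);save(s,n+"0.png");print(n,s["camera_matrix"].tolist(),np.round(s["camera_from_world"],3).tolist())
    np.savez(n+"0.npz",W=pts(s),f=s["frame"])
E
```

```text
0.025 {'time_s': 0.0, 'q': array([ 1.41620624,  0.50183612, -0.42674961,  1.5514435 ,  0.22083061,
        1.13832999, -0.21027741]), 'qd': array([-0.00035492,  0.00035021,  0.00071702,  0.00055249, -0.00020579,
       -0.00097438, -0.00076339]), 'effort': array([-5.56985324e-04, -5.69521594e+01, -5.81636533e+00, -2.80946839e+01,
        1.06463119e-02,  1.19072627e-02, -1.03195191e-05]), 'eef_pos': array([ 0.26339286, -0.59353294,  0.25526571]), 'tcp_rot': array([-9.58982140e-04,  9.78254742e-01,  2.07404681e-01, -1.97635453e-04]), 'wrist_force': array([-0.11859081,  0.24815386, -1.01128491]), 'ft_torque': array([ 0.0371214 ,  0.04162509, -0.0219244 ]), 'gripper_force': 0.0, 'gripper_width': 0.08494093148707399}
top [[463.8091518029833, 0.0, 283.65054002198957], [0.0, 463.8091518029833, 210.82609768864933], [0.0, 0.0, 1.0]] [[0.023, -1.0, 0.009, -0.101], [0.989, 0.024, 0.149, -0.473], [-0.149, 0.005, 0.989, -1.438], [0.0, 0.0, 0.0, 1.0]]
side [[391.1549707543308, 0.0, 278.06373195041675], [0.0, 391.1549707543308, 205.9298375909276], [0.0, 0.0, 1.0]] [[-0.979, -0.205, 0.013, 0.443], [0.135, -0.597, 0.791, -0.193], [-0.155, 0.776, 0.612, -1.045], [0.0, 0.0, 0.0, 1.0]]
```

View pics/top0.png

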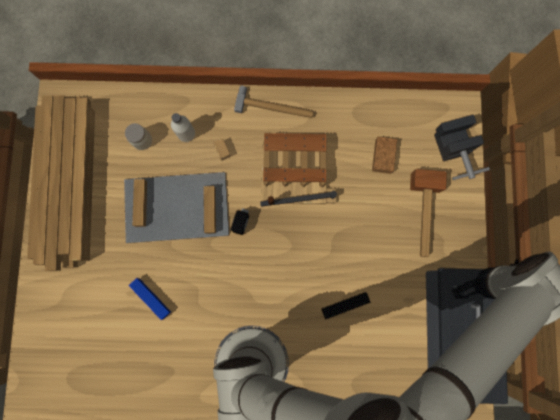

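View pics/side0.png

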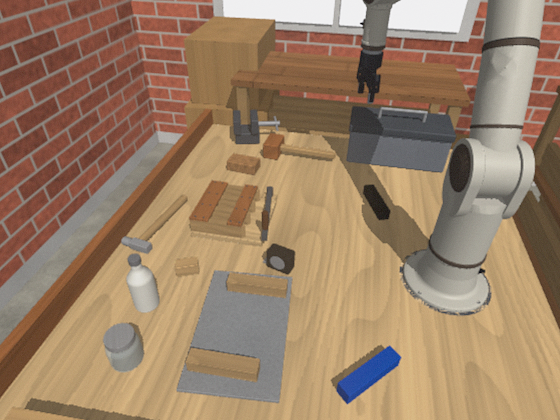

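Top view: battens at (139,202) and (210,209) on the grey board. Look-alikes are the offcut (223,148), the blue (150,298) and black (346,305) bars, and the long planks at (60,180). The keeper bar runs (265,203)–(337,195), with its grip post at the left end. The tape measure (240,222) sits next to the right batten and the grip. I choose the two pine sticks on the board.

```bash
python3 - <<'E'
from h import *
d=np.load("top0.npz");W=d["W"];f=d["f"]
def rect(m,name):
    p=W[m][:,:2].astype(np.float32)
    (c,s,a)=cv2.minAreaRect(p*1000)
    print(name,m.sum(),"c",np.round(c,1),"size",np.round(s,1),"ang",round(a,1),"z",np.round(np.percentile(W[m][:,2],[5,50,95])*1000,1))
v,u=np.mgrid[:420,:560]
def box(u0,u1,v0,v1): return (u>=u0)&(u<u1)&(v>=v0)&(v<v1)
Z=W[...,2]
hsv=cv2.cvtColor(f,cv2.COLOR_RGB2HSV)
rect(box(125,160,170,235)&(Z>.033)&(Z<.053),"batL")
rect(box(195,222,175,240)&(Z>.033)&(Z<.053),"batR")
rect(box(118,235,165,245)&(Z>.005)&(Z<.02),"board")
rect(box(258,332,128,158)&(Z>.060)&(Z<.078),"slat back")
rect(box(258,332,162,187)&(Z>.060)&(Z<.078),"slat front")
rect(box(258,345,188,210)&(Z>.033)&(Z<.055),"bar")
rect(box(255,345,185,215)&(Z>.095)&(Z<.12),"grip")
rect(box(225,255,205,240)&(Z>.04)&(Z<.08),"tape")
rect(box(210,235,135,162)&(Z>.025)&(Z<.05),"offcut")
g=cv2.resize(f[120:250,110:350],None,fx=3.3,fy=3.3,interpolation=cv2.INTER_CUBIC)
cv2.imwrite("pics/crop0.png",g[...,::-1])
E
```

```text
batL 536 c [491.9 372.1] size [149.2  35.9] ang 2.4 z [36.3 41.5 46.8]
batR 511 c [475.7 147.6] size [149.1  35.1] ang 4.3 z [36.1 41.6 46.9]
board 4414 c [493.2 262.1] size [259.8 377.9] ang 1.4 z [ 5.4  8.7 13.9]
slat back 1137 c [ 684.  -119.1] size [ 79.5 194.9] ang 1.5 z [62.1 67.6 72.9]
slat front 915 c [ 594.8 -119.1] size [ 68.1 196.4] ang 1.2 z [61.6 67.5 72.6]
bar 394 c [ 515.1 -134.5] size [ 20.6 245.5] ang 9.7 z [36.5 44.  49.3]
grip 33 c [502.  -48.2] size [16.5 15.2] ang 0.0 z [ 98.2 103.4 107.9]
tape 296 c [435.9  49.6] size [42.3 70.2] ang 77.5 z [51.5 60.2 65.4]
offcut 194 c [677.7 118.5] size [61.6 33.7] ang 24.8 z [27.5 32.9 38.1]
```

View pics/crop0.png

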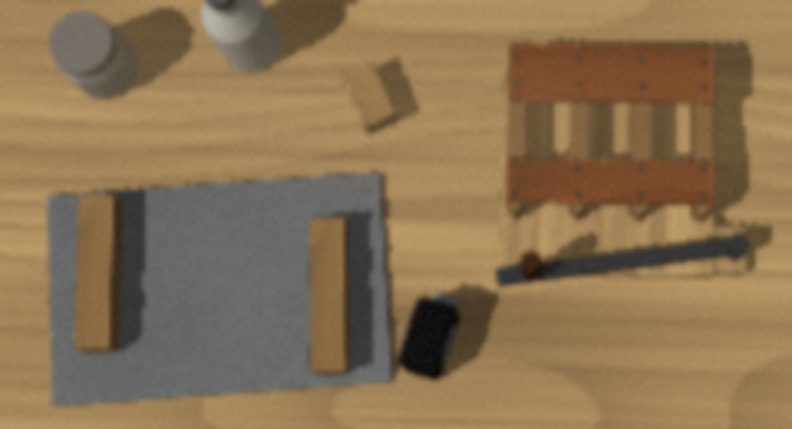

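Crop: two pine battens at crop (95,272) and (328,294) on the board, with the reddish slats, the keeper slightly ajar and its brown post at (530,265). The choice stands. Next I refine the rack pose by casting rays onto the slat-top plane.

```bash
cat >> h.py <<'E'
def ray(s,uv,z):
    K=s["camera_matrix"];T=np.linalg.inv(s["camera_from_world"]);uv=np.atleast_2d(uv).astype(float)
    d=np.c_[(uv[:,0]-K[0,2])/K[0,0],-(uv[:,1]-K[1,2])/K[1,1],-np.ones(len(uv))]@T[:3,:3].T
    o=T[:3,3]; t=(z-o[2])/d[:,2]; return o+d*t[:,None]
def rackfit(s,lo=.055,verbose=True):
    "slats by red colour on z=.069 -> rack origin, yaw"
    hsv=cv2.cvtColor(s["frame"],cv2.COLOR_RGB2HSV);W=pts(s)
    m=((hsv[...,0]<13)&(hsv[...,1]>125)&(hsv[...,2]>50)&(W[...,2]>lo)&(W[...,2]<.085)&(abs(W[...,0]-.63)<.15)&(abs(W[...,1]+.12)<.15)).astype(np.uint8)
    m=cv2.morphologyEx(m,cv2.MORPH_OPEN,np.ones((3,3)))
    out=[]
    n,l,st,c=cv2.connectedComponentsWithStats(m)
    for i in np.argsort(-st[1:,4])[:2]+1:
        v,u=np.nonzero(l==i);P=ray(s,np.c_[u,v],.069)[:,:2]
        r=cv2.minAreaRect((P*1000).astype(np.float32));out.append((P.mean(0),r,len(v)))
        if verbose: print("slat mean",P.mean(0).round(4),np.round(r[0],1),np.round(r[1],1),round(r[2],2),len(v))
    return out
E
python3 - <<'E'
from h import *
s=snap("top");rackfit(s)
W=pts(s);hsv=cv2.cvtColor(s["frame"],cv2.COLOR_RGB2HSV)
v,u=np.mgrid[:420,:560]
m=(hsv[...,2]<60)&(u>315)&(u<375)&(v>288)&(v<322)&(W[...,2]>.015);print("black",cv2.minAreaRect((W[m][:,:2]*1000).astype(np.float32)),np.median(W[m][:,2]))
m=(u>258)&(u<345)&(v>186)&(v<210)&(W[...,2]>.036)&(W[...,2]<.055)&(hsv[...,1]<90)
r=cv2.minAreaRect((W[m][:,:2]*1000).astype(np.float32));print("bar",r,cv2.boxPoints(r).round(0).tolist())
m=(u>255)&(u<275)&(v>190)&(v<212)&(W[...,2]>.06);print("grip",W[m].mean(0),m.sum())
E
```

```text
slat mean [ 0.5803 -0.1192] [ 584.6 -119.1] [ 32.1 163.3] 1.44 359
slat mean [ 0.7033 -0.1522] [ 702.6 -151.7] [46.3 20.8] 72.38 57
black ((185.43606567382812, -287.9429931640625), (34.46540832519531, 149.563720703125), 21.61581802368164) 0.03317698783806622
bar ((515.714599609375, -134.59805297851562), (17.25841522216797, 244.8447723388672), 8.422388076782227) [[489.0, -15.0], [525.0, -257.0], [542.0, -254.0], [506.0, -12.0]]
grip [ 0.49970019 -0.0481123   0.09727205] 44
```

```bash
sed -i 's/(hsv\[...,0\]<13)&(hsv\[...,1\]>125)&(hsv\[...,2\]>50)/((hsv[...,0]<HM)\&(hsv[...,1]>SM)\&(hsv[...,2]>40))/; s/^import numpy/HM=11;SM=120\nimport numpy/' h.py
python3 - <<'E'
import h; from h import *
s=snap("top");hsv=cv2.cvtColor(s["frame"],cv2.COLOR_RGB2HSV)
for p in [(142,295),(142,270),(176,295),(176,315),(160,278),(160,290),(183,300),(150,318)]: print(p,hsv[p])
for v in range(130,192,2): print(v,hsv[v,292],end=' ')
for H,S in((11,140),(12,140),(13,140),(12,100)):
    h.HM=H;h.SM=S;print(H,S);h.rackfit(s,.03)
E
```

```text
(142, 295) [ 13 163 122]
(142, 270) [ 12 163 122]
(176, 295) [ 12 166 126]
(176, 315) [ 12 168 117]
(160, 278) [ 18 118 156]
(160, 290) [ 18 121 101]
(183, 300) [ 18 124 130]
(150, 318) [ 13 155 128]
130 [ 18 114 161] 132 [ 16 124 127] 134 [ 13 163 111] 136 [ 12 162 115] 138 [ 12 165 122] 140 [ 13 164 123] 142 [ 13 164 121] 144 [ 12 164 121] 146 [ 13 162 124] 148 [ 13 158 126] 150 [ 14 157 104] 152 [ 17 126  95] 154 [ 17 125  96] 156 [ 18 124  99] 158 [ 18 122  96] 160 [ 17 124  97] 162 [ 17 120  96] 164 [ 18 128  96] 166 [ 17 121  97] 168 [ 15 142 120] 170 [ 12 162 121] 172 [ 12 165 122] 174 [ 12 167 122] 176 [ 12 169 125] 178 [ 11 167 127] 180 [ 12 172 117] 182 [ 17 123 129] 184 [ 18 118 158] 186 [ 17 119 159] 188 [ 18 117 159] 190 [ 18 113 162] 11 140
12 140
13 140
slat mean [ 0.583  -0.1114] [ 584.4 -109.7] [32.1 69.2] 1.44 191
slat mean [ 0.584  -0.1852] [ 586.4 -188.2] [32.2 44.2] 1.44 111
12 100
```

```bash
python3 - <<'E'
import h; from h import *
s=snap("top")
h.HM=16;h.SM=143;h.rackfit(s,.045)
E
```

```text
slat mean [ 0.692  -0.1192] [ 692.7 -118.6] [ 57.4 193.9] 0.44 1012
slat mean [ 0.5861 -0.1199] [ 586.3 -120.7] [ 41.8 191.9] 1.44 757
```

```bash
cat >> h.py <<'E'
RO=np.array([.565,-.120]);RY=.014
def rk(x,y):
    c,s_=np.cos(RY),np.sin(RY);return RO+np.array([c*x-s_*y,s_*x+c*y])
from scipy.spatial.transform import Rotation as R
def plan(x,y,z,head=None):
    st=state();w,a,b,c=st["tcp_rot"];M=R.from_quat([a,b,c,w]).as_matrix()
    d=M.T@(np.array([x,y,z])-st["eef_pos"])*100;hd=np.degrees(np.arctan2(M[1,0],M[0,0]))
    tw=None if head is None else round((hd-head+180)%360-180,1)
    print("t",round(st["time_s"],1),"pos",st["eef_pos"].round(4),"head",round(hd,2),"tilt",M[:,2].round(3),"-> offset cm",d.round(2),"twist",tw,"q",st["q"].round(2),"F",st["wrist_force"].round(1),"w",round(st["gripper_width"],4))
E
python3 -c "
from h import *
plan(.500,-.048,.256,8.4)"
```

```text
t 0.2 pos [ 0.2636 -0.5938  0.2558] head 23.94 tilt [-0.     0.001 -1.   ] -> offset cm [ 4.375e+01 -4.029e+01  2.000e-02] twist 15.5 q [ 1.42  0.5  -0.43  1.55  0.22  1.14 -0.21] F [-0.6  0.8 -0.6] w 0.0853
```

Emit:
carry_out:
  offset:
    - [3.65, -3.36, 0]
    - [3.65, -3.36, 0]
    - [3.65, -3.36, 0]
    - [3.65, -3.36, 0]
    - [3.65, -3.36, 0]
    - [3.65, -3.36, 0]
    - [3.65, -3.36, 0]
    - [3.65, -3.36, 0]
    - [3.65, -3.36, 0]
    - [3.65, -3.36, 0]
    - [3.65, -3.36, 0]
    - [3.6, -3.33, 0]
    - [0, 0, 0]
    - [0, 0, 0]
    - [0, 0, 0]
    - [0, 0, 0]
    - [0, 0, 0]
  twist: [0, 0, 0, 0, 0, 0, 0, 0, 0, 0, 0, 0, 5.2, 5.2, 5.1, 0, 0]
  claw: 0

```text
time_s: 2.38
eef_pos: [0.5001, -0.0483, 0.2563]
tcp_rot: [0.0, 0.997, 0.074, 0.0]
wrist_force: [0.3, 0.5, 0.5]
gripper_width: 0.0853
gripper_force: 0.0
```

```bash
python3 -c "
from h import *
plan(.500,-.048,.096,8.4)
s=snap('wrist');save(s,'w1.png')
W=pts(s);m=(W[...,2]>.09)&(W[...,2]<.115);print(m.sum(),np.nanmean(W[m],0))
v,u=np.nonzero(m);print(u.mean(),v.mean(),u.min(),u.max(),v.min(),v.max())
import h;h.HM=16;h.SM=143;h.rackfit(s,.045)"
```

```text
t 2.4 pos [ 0.5001 -0.0483  0.2563] head 8.54 tilt [ 0. -0. -1.] -> offset cm [-1.000e-02 -3.000e-02  1.603e+01] twist 0.1 q [ 0.64  0.27 -0.69  1.91  0.2   1.03 -1.56] F [0.3 0.5 0.5] w 0.0853
462 [ 0.5050959  -0.04784397  0.10352633]
287.40909090909093 194.74025974025975 276 298 182 207
slat mean [ 0.5888 -0.1182] [ 588.3 -119.9] [ 42.  197.2] 0.47 10482
slat mean [ 0.6724 -0.1707] [ 666.9 -153.7] [ 17.9 131.9] 8.5 2252
```

View pics/w1.png

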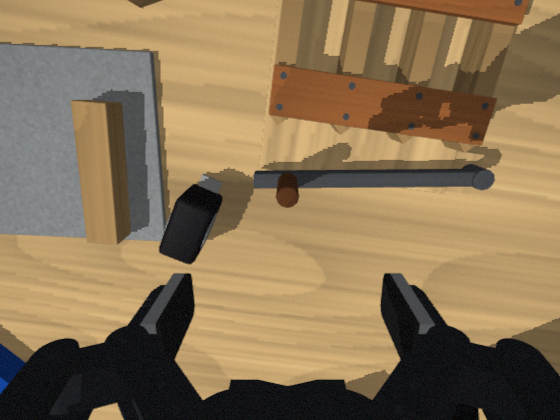

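Wrist view: the post is at (287,190) and the bar at (255–490,180). The front slat measures 42 × 197 mm, as it should, with yaw about 0.5°. Next I descend on the post and close.

Emit:
carry_out:
  offset:
    - [0.3, 0, 3.2]
    - [0, 0, 3.2]
    - [0, 0, 3.2]
    - [0, 0, 3.2]
    - [0, 0, 2.2]
    - [0, 0, 1]
    - [0, 0, 0]
  twist: [0, 0, 0, 0, 0, 0, 0]

```text
time_s: 3.3
eef_pos: [0.5029, -0.0478, 0.0961]
tcp_rot: [-0.0, 0.997, 0.074, -0.0]
wrist_force: [-0.5, -0.5, 0.2]
gripper_width: 0.0851
gripper_force: 0.0
```

Emit:
carry_out:
  offset:
    - [0, 0, 0]
    - [0, 0, 0]
    - [0, 0, 0]
    - [0, 0, 0]
    - [0, 0, 0]
    - [0, 0, 0]
    - [0, 0, 0]
    - [0, 0, 0]
  twist: [0, 0, 0, 0, 0, 0, 0, 0]
  claw: 1

```text
time_s: 4.3
eef_pos: [0.5036, -0.0477, 0.0969]
tcp_rot: [0.0, 0.997, 0.074, 0.0]
wrist_force: [-0.8, -0.4, 6.1]
gripper_width: 0.0184
gripper_force: 58.4
```

Emit:
carry_out:
  offset:
    - [-1.395, 0.05, 0]
    - [-1.395, 0.05, 0]
    - [-1.395, 0.05, 0]
    - [-1.395, 0.05, 0]
    - [-1.395, 0.05, 0]
    - [-1.395, 0.05, 0]
    - [-1.395, 0.05, 0]
    - [-1.395, 0.05, 0]
    - [0, 0, 0]
  twist: [-4, -4, -4, -4, -4, -4, -4, -4, 0]

```text
time_s: 5.42
eef_pos: [0.4027, -0.0943, 0.0969]
tcp_rot: [0.001, 0.938, 0.346, 0.0]
wrist_force: [-0.5, -0.1, 6.6]
gripper_width: 0.0182
gripper_force: 60.7
```

Forces are low and the bar follows. I continue.

Emit:
carry_out:
  offset:
    - [-1.395, 0.05, 0]
    - [-1.395, 0.05, 0]
    - [-1.395, 0.05, 0]
    - [-1.395, 0.05, 0]
    - [-1.395, 0.05, 0]
    - [-1.395, 0.05, 0]
    - [-1.395, 0.05, 0]
    - [-1.395, 0.05, 0]
    - [-1.395, 0.05, 0]
    - [-1.395, 0.05, 0]
    - [-1.395, 0.05, 0]
    - [-1.395, 0.05, 0]
    - [0, 0, 0]
  twist: [-4, -4, -4, -4, -4, -4, -4, -4, -4, -4, -4, -4, 0]

```text
time_s: 7.05
eef_pos: [0.3338, -0.2417, 0.0969]
tcp_rot: [0.001, 0.717, 0.697, 0.0]
wrist_force: [0.4, -1.1, 6.8]
gripper_width: 0.0187
gripper_force: 61.0
```

```bash
python3 -c "
from h import *
plan(.33,-.235,.097,88)
s=snap('top');save(s,'top2.png')"
```

```text
t 7.0 pos [ 0.3338 -0.2417  0.0969] head 88.34 tilt [ 0.002 -0.001 -1.   ] -> offset cm [ 0.66 -0.4  -0.02] twist 0.3 q [ 1.36  0.48 -0.93  2.23  0.61  0.7  -0.03] F [ 0.4 -1.1  6.8] w 0.0187
```

View pics/top2.png

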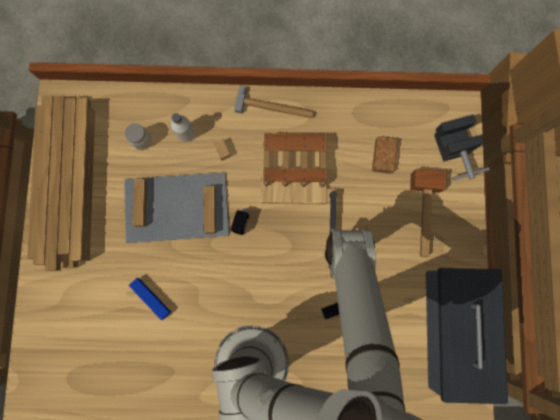

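The bar is now at (333,190)–(330,260) in the top view, about a quarter turn open. I release and rise.

Emit:
carry_out:
  offset:
    - [0, 0, 0]
    - [0, 0, 0]
    - [0, 0, 0]
    - [0, 0, 0]
    - [0, 0, -3]
    - [0, 0, -4]
    - [0, 0, -4]
    - [0, 0, -4]
    - [0, 0, 0]
  twist: [0, 0, 0, 0, 0, 0, 0, 0, 0]
  claw: 0

```text
time_s: 8.22
eef_pos: [0.3341, -0.2417, 0.2486]
tcp_rot: [0.003, 0.717, 0.697, -0.001]
wrist_force: [0.2, -0.1, -0.2]
gripper_width: 0.0856
gripper_force: 0.0
```

```bash
python3 -c "
from h import *
plan(.42,.144,.25,184.3)"
```

```text
t 8.2 pos [ 0.3341 -0.2417  0.2486] head 88.37 tilt [ 0.003 -0.005 -1.   ] -> offset cm [38.8   7.49 -0.31] twist -95.9 q [ 1.72  0.18 -1.25  2.1   0.21  0.98  0.33] F [ 0.2 -0.1 -0.2] w 0.0856
```

Emit:
carry_out:
  offset:
    - [3.88, 0.75, 0]
    - [3.88, 0.75, 0]
    - [3.88, 0.75, 0]
    - [3.88, 0.75, 0]
    - [3.88, 0.75, 0]
    - [3.88, 0.75, 0]
    - [3.88, 0.75, 0]
    - [3.88, 0.75, 0]
    - [3.88, 0.75, 0]
    - [3.88, 0.75, 0]
    - [0, 0, 0]
  twist: [0, 0, 0, 0, 0, 0, 0, 0, 0, 0, 0]

```text
time_s: 9.6
eef_pos: [0.4173, 0.1496, 0.2457]
tcp_rot: [-0.001, 0.714, 0.7, 0.001]
wrist_force: [-0.2, -0.8, -0.3]
gripper_width: 0.0851
gripper_force: 0.0
```

Emit:
carry_out:
  offset:
    - [0, 0, 0]
    - [0, 0, 0]
    - [0, 0, 0]
    - [0, 0, 0]
    - [0, 0, 0]
    - [0, 0, 0]
    - [0, 0, 0]
    - [0, 0, 0]
    - [0, 0, 0]
    - [0, 0, 0]
    - [0, 0, 0]
    - [0, 0, 0]
  twist: [-9.6, -9.6, -9.6, -9.6, -9.6, -9.6, -9.6, -9.6, -9.6, -9.5, 0, 0]

```text
time_s: 11.1
eef_pos: [0.418, 0.1447, 0.2459]
tcp_rot: [-0.0, -0.036, 0.999, -0.0]
wrist_force: [0.4, -0.4, 0.4]
gripper_width: 0.0852
gripper_force: 0.0
```

```bash
cat >> h.py <<'E'
def bat(s,lo,hi,name="bat",zt=.043):
    "pine batten on board in world box lo..hi (xy)"
    W=pts(s);m=((W[...,2]>zt-.009)&(W[...,2]<zt+.009)&(W[...,0]>lo[0])&(W[...,0]<hi[0])&(W[...,1]>lo[1])&(W[...,1]<hi[1])).astype(np.uint8)
    n,l,st,c=cv2.connectedComponentsWithStats(m)
    if n<2: print("none");return
    i=1+np.argmax(st[1:,4]);v,u=np.nonzero(l==i);P=ray(s,np.c_[u,v],zt)[:,:2]*1000
    r=cv2.minAreaRect(P.astype(np.float32));print(name,len(v),np.round(r[0],1),np.round(r[1],1),"ang",round(r[2],2),"z",np.round(np.nanmedian(W[l==i][:,2]),4))
E
python3 -c "
from h import *
plan(.42,.144,.25,184.3)
s=snap('top');bat(s,(.37,.07),(.6,.22),'R');bat(s,(.37,.25),(.6,.45),'L')
s=snap('wrist');save(s,'w3.png');bat(s,(.35,.07),(.6,.22),'Rw')"
```

```text
t 11.1 pos [0.418  0.1447 0.2459] head -175.88 tilt [-0.001 -0.001 -1.   ] -> offset cm [-0.19 -0.08 -0.41] twist -0.2 q [ 0.82  0.54 -1.51  2.04  0.6   1.14  0.68] F [ 0.4 -0.4  0.4] w 0.0852
R 127 [526.6 150.6] [48.6 34.9] ang 2.81 z 0.0418
L 425 [491.4 371.4] [148.   35.1] ang 2.28 z 0.0418
Rw 4218 [476.  148.5] [150.7  33.5] ang 3.21 z 0.0434
```

```bash
python3 -c "
from h import *
plan(.438,.1462,.040,183.5)"
```

```text
t 11.2 pos [0.4182 0.145  0.2461] head -175.8 tilt [-0. -0. -1.] -> offset cm [-1.990e+00 -2.000e-02  2.061e+01] twist 0.7 q [ 0.82  0.54 -1.51  2.04  0.6   1.14  0.68] F [-0.2 -0.2  0.6] w 0.0856
```

View pics/w3.png

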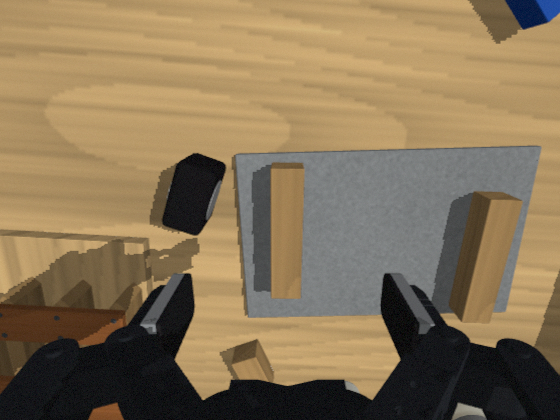

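The wrist view shows the right batten at (287,232), between the fingers, and the tape clear at (193,195). I descend.

Emit:
carry_out:
  offset:
    - [-1, 0, 3]
    - [-1, 0, 3]
    - [0, 0, 3]
    - [0, 0, 3]
    - [0, 0, 3]
    - [0, 0, 2.5]
    - [0, 0, 0]
  twist: [0.7, 0, 0, 0, 0, 0, 0]
  claw: 0.2

```text
time_s: 12.08
eef_pos: [0.437, 0.1464, 0.0701]
tcp_rot: [-0.002, -0.031, 1.0, -0.0]
wrist_force: [0.6, -0.7, -0.2]
gripper_width: 0.0685
gripper_force: 0.0
```

Emit:
carry_out:
  offset:
    - [0, 0, 1]
    - [0, 0, 1]
    - [0, 0, 1]
    - [0, 0, 0]
  twist: [0, 0, 0, 0]

```text
time_s: 12.58
eef_pos: [0.4378, 0.1466, 0.0407]
tcp_rot: [-0.001, -0.032, 0.999, -0.0]
wrist_force: [0.5, 0.2, 0.1]
gripper_width: 0.0686
gripper_force: 0.0
```

```bash
python3 -c "
from h import *
plan(.438,.1462,.040,183.5)"
```

```text
t 12.6 pos [0.4378 0.1466 0.0407] head -176.36 tilt [-0.001 -0.    -1.   ] -> offset cm [-0.02 -0.04  0.07] twist 0.1 q [ 0.45  0.79 -1.04  2.13  0.99  0.83  0.41] F [0.5 0.2 0.1] w 0.0686
```

Emit:
carry_out:
  offset:
    - [0, 0, 0]
    - [0, 0, 0]
    - [0, 0, 0]
    - [0, 0, 0]
    - [0, 0, 0]
    - [0, 0, 0]
    - [0, 0, 0]
  twist: [0, 0, 0, 0, 0, 0, 0]
  claw: 1

```text
time_s: 13.45
eef_pos: [0.4386, 0.147, 0.0418]
tcp_rot: [0.0, -0.032, 0.999, -0.0]
wrist_force: [-0.7, -1.8, 6.3]
gripper_width: 0.0336
gripper_force: 59.0
```

Emit:
carry_out:
  offset:
    - [0, 0, -2]
    - [0, 0, -3]
    - [0, 0, -3]
    - [0, 0, -3]
    - [0, 0, 0]
  twist: [0, 0, 0, 0, 0]

```text
time_s: 14.08
eef_pos: [0.4393, 0.1471, 0.1527]
tcp_rot: [0.002, -0.031, 1.0, 0.0]
wrist_force: [-0.2, 0.1, -2.0]
gripper_width: 0.0331
gripper_force: 60.0
```

```bash
sed -i 's/^RO=.*/RO=np.array([.5663,-.120]);RY=.010/' h.py; python3 -c "
from h import *
print(rk(-.14,0))
plan(*rk(-.14,0),.150,180.6)"
```

```text
[ 0.426307   -0.12139998]
t 14.1 pos [0.4393 0.1471 0.1527] head -176.39 tilt [ 0.003  0.001 -1.   ] -> offset cm [  2.99 -26.71   0.25] twist 3.0 q [ 0.62  0.64 -1.27  2.08  0.76  0.99  0.58] F [-0.2  0.1 -2. ] w 0.0331
```

Emit:
carry_out:
  offset:
    - [0.5, -4.45, 0]
    - [0.5, -4.45, 0]
    - [0.5, -4.45, 0]
    - [0.5, -4.45, 0]
    - [0.5, -4.45, 0]
    - [0.5, -4.45, 0]
    - [0, 0, 0]
    - [0, 0, 0]
  twist: [0, 0, 0, 0, 0, 0, 3.0, 0]

```text
time_s: 15.08
eef_pos: [0.4243, -0.122, 0.1503]
tcp_rot: [-0.001, -0.005, 1.0, 0.0]
wrist_force: [-0.6, -0.0, -1.4]
gripper_width: 0.0328
gripper_force: 60.1
```

```bash
python3 -c "
from h import *
plan(*rk(-.14,0),.0525,180.6)
s=snap('side');save(s,'s4.png')
s=snap('wrist');save(s,'w4.png')
import h;h.HM=16;h.SM=143;rackfit(s,.045)
s=snap('top');bat(s,(.37,.25),(.6,.45),'L');bat(s,(.3,-.2),(.6,-.05),'held',.153)"
```

```text
t 15.1 pos [ 0.4243 -0.122   0.1503] head -179.43 tilt [-0.001  0.001 -1.   ] -> offset cm [-0.21  0.05  9.78] twist -0.0 q [ 1.28  0.66 -1.34  2.13  0.79  1.    1.08] F [-0.6 -0.  -1.4] w 0.0328
slat mean [ 0.5771 -0.2072] [ 576.  -208.1] [18.2 34.8] 81.27 521
slat mean [ 0.5752 -0.032 ] [574.5 -31.3] [33.  16.9] 10.04 484
L 526 [491.4 371.6] [148.9  37.6] ang 3.89 z 0.0416
held 15 [ 394.3 -110.1] [14.6  8.7] ang 1.38 z 0.1503
```

View pics/w4.png

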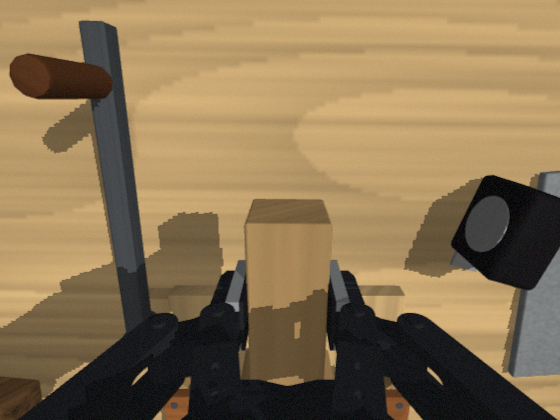

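The batten is held square, at (288,300), centred on the rack apron (170–403). I lower to just above the bed and slide in.

Emit:
carry_out:
  offset:
    - [-0.2, 0.05, 3]
    - [0, 0, 3]
    - [0, 0, 2.5]
    - [0, 0, 1.2]
    - [0, 0, 0]
  twist: [0, 0, 0, 0, 0]

```text
time_s: 15.85
eef_pos: [0.427, -0.1203, 0.054]
tcp_rot: [-0.0, -0.006, 1.0, 0.0]
wrist_force: [-0.7, -0.2, -1.6]
gripper_width: 0.0331
gripper_force: 60.2
```

Emit:
carry_out:
  offset:
    - [-1.5, 0, 0]
    - [-1.5, 0, 0]
    - [-1.5, 0, 0]
    - [-1.5, 0, 0]
    - [0, 0, 0]
  twist: [0, 0, 0, 0, 0]

```text
time_s: 16.48
eef_pos: [0.4889, -0.1201, 0.0545]
tcp_rot: [0.001, -0.006, 1.0, 0.0]
wrist_force: [0.3, 1.4, -1.0]
gripper_width: 0.0329
gripper_force: 60.2
```

Emit:
carry_out:
  offset:
    - [-1.5, 0, 0]
    - [-1.5, 0, 0]
    - [-1.5, 0, 0.1]
    - [0, 0, 0]
  twist: [0, 0, 0, 0]

```text
time_s: 16.98
eef_pos: [0.5338, -0.1195, 0.0534]
tcp_rot: [0.001, -0.006, 1.0, 0.0]
wrist_force: [-0.0, 0.9, -0.9]
gripper_width: 0.0332
gripper_force: 60.2
```

```bash
python3 -c "
from h import *
plan(*rk(-.03,0),.0525,180.6)
s=snap('side');f=cv2.resize(s['frame'][130:290,150:350],None,fx=4,fy=3.7,interpolation=cv2.INTER_CUBIC);cv2.imwrite('pics/s5.png',f[...,::-1])"
```

```text
t 17.0 pos [ 0.5338 -0.1195  0.0534] head -179.37 tilt [ 0.001  0.001 -1.   ] -> offset cm [-0.25 -0.08  0.09] twist 0.0 q [ 0.96  0.89 -1.07  1.93  0.98  0.96  0.98] F [-0.   0.9 -0.9] w 0.0332
```

View pics/s5.png

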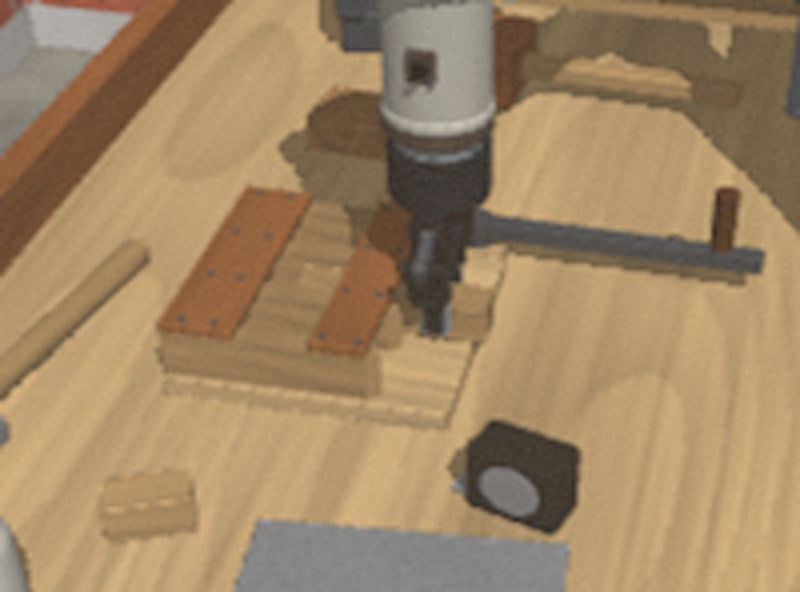

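The side view shows the batten in the middle bay mouth, with its tail at (470,310) on the apron. I release, back off, close, and push it home.

Emit:
carry_out:
  offset:
    - [0, 0, 0]
    - [0, 0, 0]
    - [0, 0, 0]
    - [0, 0, -2]
    - [0, 0, -3]
    - [0, 0, 0]
  twist: [0, 0, 0, 0, 0, 0]
  claw: 0.35

```text
time_s: 17.77
eef_pos: [0.5342, -0.1198, 0.1066]
tcp_rot: [0.002, -0.006, 1.0, -0.001]
wrist_force: [-0.1, -0.7, 0.5]
gripper_width: 0.0554
gripper_force: 0.0
```

Emit:
carry_out:
  offset:
    - [3, -0.1, 0]
    - [3.5, 0, 0]
    - [0, 0, 0]
    - [0, 0, 0]
    - [0, 0, 2]
    - [0, 0, 2]
    - [0, 0, 1]
    - [0, 0, 0]
  twist: [0, 0, 0, 0, 0, 0, 0, 0]
  claw: 1

```text
time_s: 18.77
eef_pos: [0.4676, -0.1212, 0.053]
tcp_rot: [-0.0, -0.006, 1.0, 0.0]
wrist_force: [0.4, 0.1, 0.2]
gripper_width: 0.0001
gripper_force: 0.0
```

```bash
python3 -c "
from h import *
plan(*rk(-.03,0),.0525,180.6)
s=snap('wrist');bat(s,(.4,-.16),(.6,-.08),'b',.052)
s=snap('top');bat(s,(.37,.25),(.6,.45),'L')"
```

```text
t 18.8 pos [ 0.4676 -0.1212  0.053 ] head -179.34 tilt [-0.     0.001 -1.   ] -> offset cm [-6.88  0.01  0.05] twist 0.1 q [ 1.05  0.83 -1.09  2.08  0.99  0.9   0.95] F [0.4 0.1 0.2] w 0.0001
b 1463 [ 460.  -120.8] [29.2 15.5] ang 89.65 z 0.0525
L 525 [491.4 370.6] [147.5  38. ] ang 1.44 z 0.0415
```

Emit:
carry_out:
  offset:
    - [-1, 0, 0]
    - [-1, 0, 0]
    - [-1, 0, 0]
    - [-1, 0, 0]
    - [-1, 0, 0]
    - [-1, 0, 0]
    - [-0.7, 0, 0]
    - [0, 0, 0]
  twist: [0, 0, 0, 0, 0, 0, 0, 0]

```text
time_s: 19.88
eef_pos: [0.5352, -0.1206, 0.0534]
tcp_rot: [0.001, -0.006, 1.0, 0.0]
wrist_force: [-0.1, -0.3, -0.3]
gripper_width: 0.0001
gripper_force: 0.0
```

Emit:
carry_out:
  offset:
    - [-0.3, 0, 0]
    - [-0.3, 0, 0]
    - [-0.3, 0, 0]
    - [0, 0, 0]
  twist: [0, 0, 0, 0]

```text
time_s: 20.38
eef_pos: [0.5436, -0.1208, 0.0534]
tcp_rot: [0.0, -0.006, 1.0, 0.0]
wrist_force: [0.4, -0.4, 0.3]
gripper_width: 0.0001
gripper_force: 0.0
```

Emit:
carry_out:
  offset:
    - [-0.2, 0, 0]
    - [-0.2, 0, 0]
    - [-0.2, 0, 0]
    - [0, 0, 0]
  twist: [0, 0, 0, 0]

```text
time_s: 20.88
eef_pos: [0.5438, -0.1207, 0.0526]
tcp_rot: [-0.005, -0.006, 1.0, -0.001]
wrist_force: [-15.7, -0.0, 11.8]
gripper_width: 0.0004
gripper_force: 8.1
```

The batten bottoms out where predicted (15 N at x = 0.5438). I back off and go for the left batten.

Emit:
carry_out:
  offset:
    - [0.6, 0, 0]
    - [3, 0, 0]
    - [3, 0, -3]
    - [0, 0, -5]
    - [0, 0, -5]
    - [0, 0, -5]
    - [0, 0, 0]
  twist: [0, 0, 0, 0, 0, 0, 0]

```text
time_s: 21.75
eef_pos: [0.486, -0.1214, 0.2371]
tcp_rot: [0.004, -0.005, 1.0, -0.001]
wrist_force: [-0.2, -0.4, 0.4]
gripper_width: -0.0002
gripper_force: 0.0
```

```bash
python3 -c "
from h import *
s=snap('top');bat(s,(.37,.25),(.6,.45),'L')
s=snap('wrist');bat(s,(.54,-.16),(.57,-.09),'tail',.052)
plan(.436,.367,.24,182)"
```

```text
L 533 [491.4 370. ] [148.   37.8] ang 2.28 z 0.0416
tail 293 [ 560.3 -117.9] [18.2 33.8] ang 0.63 z 0.0515
t 21.9 pos [ 0.4835 -0.1219  0.2335] head -179.39 tilt [ 0.001 -0.001 -1.   ] -> offset cm [ 4.23 48.93 -0.71] twist -1.4 q [ 1.24  0.63 -1.39  1.93  0.68  1.18  1.17] F [ 0.1 -0.2 -0.8] w 0.0001
```

Emit:
carry_out:
  offset:
    - [0.35, 4.08, 0]
    - [0.35, 4.08, 0]
    - [0.35, 4.08, 0]
    - [0.35, 4.08, 0]
    - [0.35, 4.08, 0]
    - [0.35, 4.08, 0]
    - [0.35, 4.08, 0]
    - [0.35, 4.08, 0]
    - [0.35, 4.08, 0]
    - [0.35, 4.08, 0]
    - [0.35, 4.08, 0]
    - [0.35, 4.08, 0]
    - [0, 0, 0]
    - [0, 0, 0]
  twist: [0, 0, 0, 0, 0, 0, 0, 0, 0, 0, 0, 0, -1.4, 0]
  claw: 0.1

```text
time_s: 23.6
eef_pos: [0.4353, 0.3669, 0.2318]
tcp_rot: [-0.001, -0.018, 1.0, -0.001]
wrist_force: [0.5, 0.2, 0.0]
gripper_width: 0.0769
gripper_force: 0.0
```

```bash
python3 -c "
from h import *
s=snap('wrist');bat(s,(.35,.27),(.6,.47),'Lw')
s=snap('top');bat(s,(.37,.25),(.6,.45),'L')
plan(.454,.369,.040,182.5)"
```

```text
Lw 4547 [492.  372.6] [150.5  33.9] ang 2.28 z 0.0434
L 67 [555.7 372.7] [35.2 22.5] ang 84.58 z 0.0415
t 23.7 pos [0.4361 0.366  0.2323] head -178.06 tilt [-0.001 -0.002 -1.   ] -> offset cm [-1.81  0.27 19.23] twist -0.6 q [ 0.1   0.65 -1.19  1.77  0.65  1.19  0.33] F [-0.8 -0.7  0.3] w 0.0771
```

Emit:
carry_out:
  offset:
    - [-0.9, 0.2, 3]
    - [-0.9, 0.2, 3]
    - [0, 0, 3]
    - [0, 0, 3]
    - [0, 0, 3]
    - [0, 0, 2]
    - [0, 0, 1]
    - [0, 0, 1.1]
    - [0, 0, 0]
  twist: [-0.5, 0, 0, 0, 0, 0, 0, 0, 0]

```text
time_s: 24.82
eef_pos: [0.4536, 0.3722, 0.042]
tcp_rot: [-0.0, -0.022, 1.0, -0.0]
wrist_force: [0.7, 0.2, 0.8]
gripper_width: 0.0768
gripper_force: 0.0
```

Emit:
carry_out:
  offset:
    - [0, 0, 0]
    - [0, 0, 0]
    - [0, 0, 0]
    - [0, 0, 0]
    - [0, 0, 0]
    - [0, 0, 0]
    - [0, 0, 0]
  twist: [0, 0, 0, 0, 0, 0, 0]
  claw: 1

```text
time_s: 25.7
eef_pos: [0.4541, 0.373, 0.0432]
tcp_rot: [0.001, -0.022, 1.0, 0.0]
wrist_force: [-0.4, -0.8, 5.7]
gripper_width: 0.033
gripper_force: 61.5
```

Emit:
carry_out:
  offset:
    - [0, 0, -2]
    - [0, 0, -3]
    - [0, 0, -3]
    - [0, 0, -3]
    - [0, 0, 0]
  twist: [0, 0, 0, 0, 0]

```text
time_s: 26.32
eef_pos: [0.4545, 0.3737, 0.1555]
tcp_rot: [0.002, -0.022, 1.0, 0.001]
wrist_force: [-0.7, -0.8, -0.8]
gripper_width: 0.033
gripper_force: 60.8
```

```bash
python3 -c "
from h import *
plan(*rk(-.14,.06),.150,180.6)"
```

```text
t 26.3 pos [0.4545 0.3737 0.1555] head -177.45 tilt [ 0.004  0.003 -1.   ] -> offset cm [  4.81 -43.34   0.41] twist 1.9 q [ 0.03  0.75 -1.09  1.78  0.76  1.08  0.29] F [-0.7 -0.8 -0.8] w 0.033
```

Emit:
carry_out:
  offset:
    - [0.44, -3.94, 0]
    - [0.44, -3.94, 0]
    - [0.44, -3.94, 0]
    - [0.44, -3.94, 0]
    - [0.44, -3.94, 0]
    - [0.44, -3.94, 0]
    - [0.44, -3.94, 0]
    - [0.44, -3.94, 0]
    - [0.44, -3.94, 0]
    - [0.44, -3.94, 0]
    - [0.44, -3.94, 0]
    - [0, 0, 0]
    - [0, 0, 0]
  twist: [0, 0, 0, 0, 0, 0, 0, 0, 0, 0, 0, 1.9, 0]

```text
time_s: 27.95
eef_pos: [0.424, -0.0624, 0.1522]
tcp_rot: [-0.0, -0.005, 1.0, 0.0]
wrist_force: [-0.6, 1.0, -0.4]
gripper_width: 0.0327
gripper_force: 60.6
```

```bash
python3 -c "
from h import *
plan(*rk(-.14,.06),.055,180.6)
s=snap('wrist');save(s,'w6.png')"
```

```text
t 27.9 pos [ 0.424  -0.0624  0.1522] head -179.39 tilt [-0.  0. -1.] -> offset cm [-0.17  0.09  9.72] twist 0.0 q [ 1.14  0.58 -1.3   2.16  0.71  0.95  1.01] F [-0.6  1.  -0.4] w 0.0327
```

View pics/w6.png

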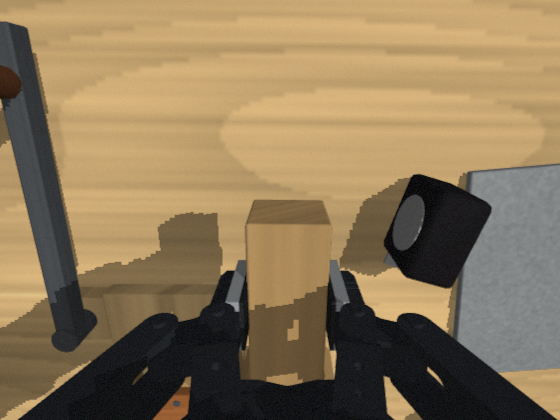

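The second batten is held square at (288,300) and the tape is clear at (435,230). I lower and slide it into the left bay.

Emit:
carry_out:
  offset:
    - [-0.2, 0.05, 3]
    - [0, 0, 3]
    - [0, 0, 2.5]
    - [0, 0, 1.2]
    - [0, 0, 0]
  twist: [0, 0, 0, 0, 0]

```text
time_s: 28.62
eef_pos: [0.4262, -0.0611, 0.0551]
tcp_rot: [-0.0, -0.007, 1.0, 0.0]
wrist_force: [0.9, 0.4, -0.0]
gripper_width: 0.0329
gripper_force: 60.7
```

Emit:
carry_out:
  offset:
    - [-1.5, 0, 0]
    - [-1.5, 0, 0]
    - [-1.5, 0, 0]
    - [-1.5, 0, 0]
    - [0, 0, 0]
  twist: [0, 0, 0, 0, 0]

```text
time_s: 29.25
eef_pos: [0.4881, -0.0613, 0.0555]
tcp_rot: [0.001, -0.005, 1.0, 0.0]
wrist_force: [1.2, -0.0, -0.5]
gripper_width: 0.0331
gripper_force: 60.7
```

```bash
python3 -c "
from h import *
plan(*rk(-.033,.06),.055,180.6)"
```

```text
t 29.2 pos [ 0.4881 -0.0613  0.0555] head -179.38 tilt [ 0.001  0.001 -1.   ] -> offset cm [-4.46  0.05  0.06] twist 0.0 q [ 0.88  0.79 -1.03  2.06  0.93  0.86  0.87] F [ 1.2 -0.  -0.5] w 0.0331
```

Emit:
carry_out:
  offset:
    - [-1.5, 0, 0]
    - [-1.5, 0, 0]
    - [-1.4, 0.05, 0.1]
    - [0, 0, 0]
  twist: [0, 0, 0, 0]

```text
time_s: 29.75
eef_pos: [0.5318, -0.0602, 0.0543]
tcp_rot: [0.001, -0.005, 1.0, 0.0]
wrist_force: [0.1, 1.0, 0.2]
gripper_width: 0.0333
gripper_force: 60.7
```

Emit:
carry_out:
  offset:
    - [0, 0, 0]
    - [0, 0, 0]
    - [0, 0, 0]
    - [0, 0, -2]
    - [0, 0, -3]
    - [0, 0, 0]
  twist: [0, 0, 0, 0, 0, 0]
  claw: 0.35

```text
time_s: 30.5
eef_pos: [0.5324, -0.0603, 0.1075]
tcp_rot: [0.002, -0.006, 1.0, -0.0]
wrist_force: [0.4, 0.1, 1.1]
gripper_width: 0.0555
gripper_force: 0.0
```

Emit:
carry_out:
  offset:
    - [3, 0, 0]
    - [3.7, 0, 0]
    - [0, 0, 0]
    - [0, 0, 0]
    - [0, 0, 0]
  twist: [0, 0, 0, 0, 0]
  claw: 1

```text
time_s: 31.12
eef_pos: [0.4646, -0.0613, 0.1046]
tcp_rot: [0.001, -0.005, 1.0, 0.0]
wrist_force: [0.7, -0.7, -0.5]
gripper_width: 0.0
gripper_force: 0.0
```

```bash
python3 -c "
from h import *
plan(*rk(-.10,.06),.053,180.6)
s=snap('side');f=cv2.resize(s['frame'][130:290,150:350],None,fx=4,fy=3.7,interpolation=cv2.INTER_CUBIC);cv2.imwrite('pics/s7.png',f[...,::-1])"
```

```text
t 31.1 pos [ 0.4646 -0.0613  0.1046] head -179.38 tilt [ 0.001  0.    -1.   ] -> offset cm [-0.11  0.02  5.16] twist 0.0 q [ 0.98  0.69 -1.14  2.1   0.83  0.9   0.93] F [ 0.7 -0.7 -0.5] w 0.0
```

View pics/s7.png

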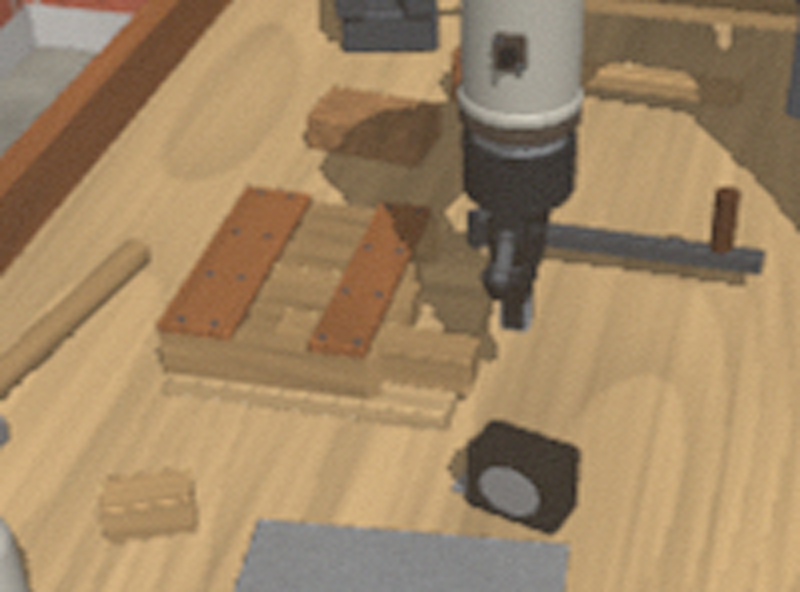

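The second batten sits in the left bay with its tail out at (470,360), and the fingers are behind it. I push it home (target x ≈ 0.543).

Emit:
carry_out:
  offset:
    - [0, 0, 2]
    - [0, 0, 2]
    - [0, 0, 1.2]
    - [-1, 0, 0]
    - [-1, 0, 0]
    - [-1, 0, 0]
    - [-1, 0, 0]
    - [-1, 0, 0]
    - [-1, 0, 0]
    - [-1, 0, 0]
    - [0, 0, 0]
  twist: [0, 0, 0, 0, 0, 0, 0, 0, 0, 0, 0]

```text
time_s: 32.55
eef_pos: [0.5346, -0.0603, 0.0524]
tcp_rot: [0.001, -0.005, 1.0, 0.0]
wrist_force: [-0.7, -0.5, 0.1]
gripper_width: -0.0001
gripper_force: 0.0
```

Emit:
carry_out:
  offset:
    - [-0.3, 0, 0]
    - [-0.3, 0, 0]
    - [-0.2, 0, 0]
    - [-0.2, 0, 0]
    - [0, 0, 0]
  twist: [0, 0, 0, 0, 0]

```text
time_s: 33.17
eef_pos: [0.5431, -0.0604, 0.0522]
tcp_rot: [-0.0, -0.006, 1.0, -0.0]
wrist_force: [-1.7, -0.1, -0.4]
gripper_width: 0.0002
gripper_force: 0.9
```

Emit:
carry_out:
  offset:
    - [-0.2, 0, 0]
    - [0, 0, 0]
  twist: [0, 0]

```text
time_s: 33.42
eef_pos: [0.5431, -0.0604, 0.052]
tcp_rot: [-0.002, -0.006, 1.0, -0.001]
wrist_force: [-8.1, -0.8, 5.8]
gripper_width: -0.0
gripper_force: 3.8
```

Emit:
carry_out:
  offset:
    - [0.6, 0, 0]
    - [3, 0, 0]
    - [3, 0, -3]
    - [0, 0, -5]
    - [0, 0, -5]
    - [0, 0, -5]
    - [0, 0, 0]
  twist: [0, 0, 0, 0, 0, 0, 0]

```text
time_s: 34.3
eef_pos: [0.4822, -0.0609, 0.2359]
tcp_rot: [0.004, -0.005, 1.0, -0.001]
wrist_force: [0.3, 1.0, -0.8]
gripper_width: -0.0
gripper_force: 0.0
```

```bash
python3 -c "
from h import *
s=snap('wrist');save(s,'w8.png');bat(s,(.535,-.165),(.57,-.09),'tail1',.052);bat(s,(.535,-.085),(.57,-.03),'tail2',.052)
s=snap('top')
W=pts(s);m=(W[...,2]>.085)&(W[...,2]<.115)&(abs(W[...,0]-.334)<.03)&(abs(W[...,1]+.242)<.03);print('post',m.sum(),np.nanmean(W[m],0))
plan(.3338,-.2417,.23,88.3)"
```

```text
tail1 558 [ 560.5 -117.2] [19.5 34.9] ang 0.66 z 0.0521
tail2 267 [559.1 -58.4] [34.1 18.4] ang 85.77 z 0.0516
post 0 [nan nan nan]
t 34.4 pos [ 0.4796 -0.0616  0.2325] head -179.4 tilt [ 0.001 -0.001 -1.   ] -> offset cm [ 14.77 -17.85   0.25] twist 92.3 q [ 1.13  0.55 -1.35  1.97  0.61  1.12  1.1 ] F [-0.4 -0.1 -1.1] w 0.0<string>:5: RuntimeWarning: Mean of empty slice
```

View pics/w8.png

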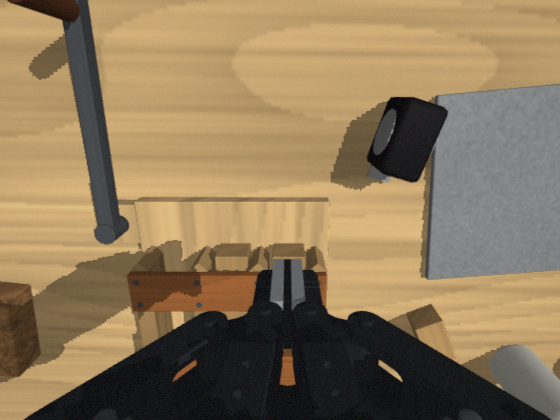

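Both tails show at (232,257) and (288,257), level and equal, and both stopped against the back board. Now back to the post to close the keeper.

Emit:
carry_out:
  offset:
    - [2.46, -2.97, 0]
    - [2.46, -2.97, 0]
    - [2.46, -2.97, 0]
    - [2.46, -2.97, 0]
    - [2.46, -2.97, 0]
    - [2.46, -2.97, 0]
    - [0, 0, 0]
    - [0, 0, 0]
    - [0, 0, 0]
    - [0, 0, 0]
    - [0, 0, 0]
    - [0, 0, 0]
    - [0, 0, 0]
    - [0, 0, 0]
    - [0, 0, 0]
    - [0, 0, 0]
    - [0, 0, 0]
    - [0, 0, 0]
  twist: [0, 0, 0, 0, 0, 0, 9.2, 9.2, 9.2, 9.2, 9.2, 9.2, 9.2, 9.2, 9.2, 9.5, 0, 0]
  claw: 0

```text
time_s: 36.65
eef_pos: [0.3335, -0.2407, 0.2317]
tcp_rot: [-0.001, 0.716, 0.698, 0.0]
wrist_force: [-0.1, 0.6, 0.5]
gripper_width: 0.0857
gripper_force: 0.0
```

```bash
python3 -c "
from h import *
s=snap('wrist')
W=pts(s);m=(W[...,2]>.085)&(W[...,2]<.115)&(abs(W[...,0]-.334)<.05)&(abs(W[...,1]+.242)<.05);print('post',m.sum(),np.nanmean(W[m],0))
plan(.3338,-.2417,.097,88.3)"
```

```text
post 588 [ 0.33495046 -0.23954637  0.102546  ]
t 36.7 pos [ 0.3336 -0.2407  0.2319] head 88.5 tilt [-0.     0.001 -1.   ] -> offset cm [-0.11  0.03 13.49] twist 0.2 q [ 1.6   0.19 -1.12  2.12  0.21  0.95  0.34] F [-0.3  0.7  0.7] w 0.0854
```

Emit:
carry_out:
  offset:
    - [-0.1, 0, 3]
    - [0, 0, 3]
    - [0, 0, 3]
    - [0, 0, 2.5]
    - [0, 0, 1.5]
    - [0, 0, 0.4]
    - [0, 0, 0]
  twist: [0, 0, 0, 0, 0, 0, 0]

```text
time_s: 37.58
eef_pos: [0.3339, -0.2418, 0.0984]
tcp_rot: [-0.0, 0.717, 0.697, 0.0]
wrist_force: [-0.1, -0.5, -0.0]
gripper_width: 0.0851
gripper_force: 0.0
```

Emit:
carry_out:
  offset:
    - [0, 0, 0]
    - [0, 0, 0]
    - [0, 0, 0]
    - [0, 0, 0]
    - [0, 0, 0]
    - [0, 0, 0]
    - [0, 0, 0]
    - [0, 0, 0]
  twist: [0, 0, 0, 0, 0, 0, 0, 0]
  claw: 1

```text
time_s: 38.58
eef_pos: [0.3338, -0.2422, 0.0987]
tcp_rot: [0.0, 0.717, 0.697, -0.0]
wrist_force: [-1.2, 0.5, 5.8]
gripper_width: 0.0184
gripper_force: 58.3
```

Emit:
carry_out:
  offset:
    - [1.395, 0.05, 0]
    - [1.395, 0.05, 0]
    - [1.395, 0.05, 0]
    - [1.395, 0.05, 0]
    - [1.395, 0.05, 0]
    - [1.395, 0.05, 0]
    - [1.395, 0.05, 0]
    - [1.395, 0.05, 0]
    - [1.395, 0.05, 0]
    - [1.395, 0.05, 0]
    - [0, 0, 0]
  twist: [4, 4, 4, 4, 4, 4, 4, 4, 4, 4, 0]

```text
time_s: 39.95
eef_pos: [0.3839, -0.1131, 0.0986]
tcp_rot: [-0.001, 0.912, 0.41, -0.001]
wrist_force: [-6.1, 4.6, 13.5]
gripper_width: 0.0186
gripper_force: 60.4
```

Emit:
carry_out:
  offset:
    - [1.395, 0.05, 0]
    - [1.395, 0.05, 0]
    - [1.395, 0.05, 0]
    - [1.395, 0.05, 0]
    - [1.395, 0.05, 0]
    - [1.395, 0.05, 0]
    - [1.395, 0.05, 0]
    - [1.395, 0.05, 0]
    - [1.395, 0.05, 0]
    - [1.395, 0.05, 0]
    - [0, 0, 0]
  twist: [4, 4, 4, 4, 4, 4, 4, 4, 4, 4, 0]

```text
time_s: 41.32
eef_pos: [0.5056, -0.0475, 0.0987]
tcp_rot: [-0.001, 0.997, 0.073, 0.0]
wrist_force: [-2.1, 5.3, 6.8]
gripper_width: 0.0186
gripper_force: 60.6
```

```bash
python3 -c "
from h import *
print(rk(-.034,.075))
plan(*rk(-.034,.075),.0975,0.6)"
```

```text
[ 0.53155171 -0.04534374]
t 41.3 pos [ 0.5056 -0.0475  0.0987] head 8.4 tilt [ 0.001  0.002 -1.   ] -> offset cm [2.6  0.16 0.12] twist 7.8 q [ 0.49  0.5  -0.55  2.02  0.39  0.72 -1.72] F [-2.1  5.3  6.8] w 0.0186
```

Emit:
carry_out:
  offset:
    - [0.9, 0.03, 0]
    - [0.9, 0.03, 0]
    - [0.7, 0.03, 0]
    - [0, 0, 0]
  twist: [2.6, 2.6, 2.2, 0]

```text
time_s: 41.82
eef_pos: [0.5303, -0.0455, 0.0988]
tcp_rot: [-0.001, 1.0, 0.009, 0.0]
wrist_force: [-1.6, 5.8, 4.7]
gripper_width: 0.0183
gripper_force: 60.3
```

Emit:
carry_out:
  offset:
    - [0.2, 0, 0]
    - [0.2, 0, 0]
    - [0, 0, 0]
  twist: [0, 0, 0]

```text
time_s: 42.2
eef_pos: [0.5319, -0.0455, 0.0987]
tcp_rot: [-0.001, 1.0, 0.009, -0.002]
wrist_force: [-6.5, 6.6, 10.7]
gripper_width: 0.0183
gripper_force: 61.2
```

Force is rising at the stop. One more small press, then I release and rise.

Emit:
carry_out:
  offset:
    - [0.2, 0, 0]
    - [0, 0, 0]
  twist: [0, 0]

```text
time_s: 42.45
eef_pos: [0.532, -0.0456, 0.0986]
tcp_rot: [-0.001, 1.0, 0.009, -0.004]
wrist_force: [-12.6, 7.3, 17.7]
gripper_width: 0.0186
gripper_force: 61.8
```

Emit:
carry_out:
  offset:
    - [0, 0, 0]
    - [0, 0, 0]
    - [0, 0, 0]
    - [0, 0, 0]
    - [0, 0, -3]
    - [0, 0, -5]
    - [0, 0, -5]
    - [-4, 0, 0]
    - [-4, 0, 0]
    - [-4, 0, 0]
    - [0, 0, 0]
  twist: [0, 0, 0, 0, 0, 0, 0, 0, 0, 0, 0]
  claw: 0

```text
time_s: 43.82
eef_pos: [0.413, -0.0507, 0.228]
tcp_rot: [0.001, 1.0, 0.008, -0.001]
wrist_force: [0.1, -0.4, 1.1]
gripper_width: 0.0853
gripper_force: 0.0
```

```bash
python3 -c "
from h import *
plan(.4,-.05,.23)
s=snap('wrist');save(s,'w9.png')
W=pts(s);v,u=np.mgrid[:420,:560];hsv=cv2.cvtColor(s['frame'],cv2.COLOR_RGB2HSV)
m=(W[...,2]>.036)&(W[...,2]<.055)&(hsv[...,1]<90)&(abs(W[...,0]-.53)<.04)&(abs(W[...,1]+.14)<.14);r=cv2.minAreaRect((W[m][:,:2]*1000).astype(np.float32));print('bar',r)
m=(W[...,2]>.09)&(W[...,2]<.115)&(abs(W[...,0]-.53)<.04);print('post',np.nanmean(W[m],0),rk(-.034,.075))
import h;h.HM=16;h.SM=143;rackfit(s,.045)
bat(s,(.545,-.165),(.57,-.09),'tail1',.052);bat(s,(.545,-.085),(.57,-.03),'tail2',.052)"
```

```text
t 43.8 pos [ 0.413  -0.0507  0.228 ] head 0.89 tilt [-0.002 -0.002 -1.   ] -> offset cm [-1.3  -0.09 -0.2 ] twist None q [ 0.66  0.12 -0.63  2.13  0.09  0.92 -1.59] F [ 0.1 -0.4  1.1] w 0.0853
bar ((532.940673828125, -133.53384399414062), (21.25240135192871, 245.78109741210938), 0.461622953414917)
post [ 0.53183496 -0.04572049  0.10444663] [ 0.53155171 -0.04534374]
slat mean [ 0.5237 -0.0427] [523.7 -42.7] [1.4 3.9] 0.85 18
tail1 1119 [ 561.1 -112.1] [15.8 46.3] ang 0.87 z 0.0523
tail2 975 [560.7 -59.8] [15.1 33.1] ang 0.88 z 0.0522
```

View pics/w9.png

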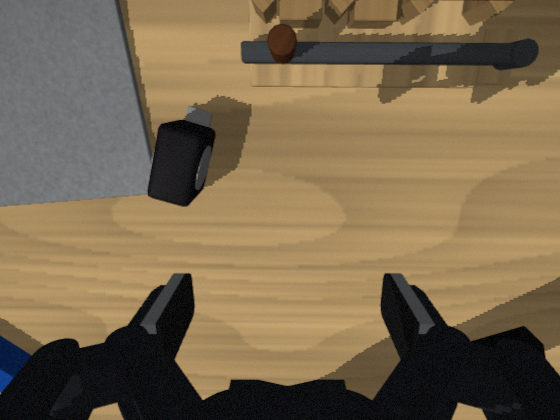

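The keeper lies across the mouth at (245–535,50), parallel to the rack (0.46°), and the post is within 0.5 mm of its closed position. Both tails are level at the home position and nothing is touching.

```bash
python3 -c "
from bench import hand_in
print(hand_in())"
```

```text
the job is handed in; nothing more can be done
None
```

I slid both battens fully home in the middle and left bays, swung the keeper bar back across the mouth to its stop, and handed the job in; no verdict came back.

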